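# Wipe the failed prints off the print plate and shut the waste tray

## Robot

A 6-joint arm with a two-finger parallel gripper is mounted at the origin on the work surface. World frame = base frame: x ahead of the robot, y to its left, z up, the work surface at z = 0. Lengths are in m, angles in degrees, forces in N, time in s.
With the tool pointing down it reaches from about 0.4 to 0.825 m from the base axis. Payload 7 kg.
Tool frame: the origin (TCP) lies on the centre line of the jaws, within the pads' length; the fingertips stand 19 mm ahead of it and the grasp point (between the pads) is the TCP (r.tips_ahead is the distance from the TCP to the fingertips, in m); z points along the fingers, y is the line along which they close (so a half turn about z gives the same grasp; the last joint's range is limited). The gripper opens to 88 mm and grips with 3 to 60 N. Pads are 19 mm wide; open, the fingers measure 130 mm over their backs; the gripper's body (78 mm by 193 mm) begins 47 mm behind the grasp point.
Start: joints at [-55.972, 20.546, 0.682, 0, -70.136, -16.507], TCP at [0.203, -0.644, 0.246] pointing down, gripper open.
Joint ranges: [-176.03, 176.03], [-82.01, 121.73], [-58.28, 71.71], [-173.87, 95.51], [-174.79, -0.11], [-173.66, 173.66]. Speed limits (degrees/s): [136.94, 136.94, 172.46, 180, 180, 180].

## Interface

Orientations are given as [roll, pitch, yaw] about the fixed x, y, z axes, in that order (R = Rz(yaw) Ry(pitch) Rx(roll)).
In Python, from plant import r, viewer, close_job gives the robot as it stands. The module is installed in compiled form; this text tells all that it offers.
- The arm moves only by the tool arm_command, never from a script. Its arguments are lists of equal length, an entry for each row: "travel": the shift along the world's x, y, z scaled (see below), a list of three; "delta_rot": the turn, a rotation vector about the world's x, y, z scaled (see below), a list of three. In form: {"travel": [[dx, dy, dz], ...], "delta_rot": [[rx, ry, rz], ...]}. A call has 1 to 20 rows; each row is the pose to reach, as a shift and turn from the pose commanded when the call began; what a row does not reach only later rows make up. The controller multiplies each number of a shift by 0.5 m and each number of a turn by 90 degrees. A row lasts 1/8 s, in which the tool goes at most 62.5 mm and 10.7 degrees, less where a joint would pass 70% of its speed; a pose out of reach is approached as far as the arm can. A call with a number of a shift or a turn outside -1 to 1 is refused whole. A call with a gripper value outside its range is refused whole. "grip" is the opening, from 0 (shut) to 1 (fully open), set as the call begins (left out, the last holds). The fingers move at their own pace and stop on an object; "newtons" is the grip in N (left out, the last holds). Time passes only in rows, so rows that repeat a pose let the fingers close. It gives the time, the measured TCP pose, the force, the opening and the grip force at its end, in the units of the state.
- r.get_state(): the state, without advancing time (a new reading comes with each control period).
- viewer.capture(name): name is "side" or "top"; returns a dict with "img" (400x640x3 uint8, red, green, blue), "camera_matrix" (3x3 intrinsics, pixels), "distortion" ([k1, k2, p1, p2, k3] as OpenCV has them; the pictures are not rectified), "R" (3x3) and "t" (3): a world point X has camera coordinates R X + t. Camera axes: x right, y down, z forward; pixel columns grow to the right and rows downward; lengths in m; the calibration is good to about 2 mm. A picture is of the moment at which its call begins. There is no depth.
- close_job(): hands the job in; it is judged then, once.
The state is a dict: "time_s": time; "joints": joint angles; "qd": joint speeds; "joint_torque": joint torques, N m; "tcp_pos": TCP position; "eef_rot": TCP orientation; "contact_force": force on the tool from outside, world axes, zero at the start; "moment": the same for the moment, N m; "gripper_width": finger opening in m; "gripper_force": force on a finger pad.
Only numpy, scipy, OpenCV 4.12 (cv2) and the standard library are available. Lean on these libraries where they do the work, as an engineer would, in place of code of your own. Each camera call takes 0.05 s, during which the arm holds its last target. There are 200 camera calls.

## Task

Take the scraper block from its cork mat and, pressing it lightly down on the dark sprung print plate all the way from the plate's back to its tray side, wipe all four white plastic scraps off the plate into the waste tray, without touching the scraps with the fingers and without pressing hard. Then stand the scraper back upright on its mat and fold the tray's lid fully shut over the scraps. Leave the small rover, the headband ring and the mug where they are.

Things in the scene. Friction and masses are not known exactly. Their poses are not given: they have to be found in the camera images.
- station: Fixed print station, 206 mm (x) by 295 mm (y); origin on the table under the middle of its plate. The dark print plate is 188 mm along x and runs from y = -90 mm (its back) to +94 mm (its tray side); both those ends are open. Along x = +-95 mm stand fixed aluminium kerbs, 88 mm tall. The waste tray lies beyond the plate's +y edge.
- plate_mid (a point): Middle of the print plate, at the highest level its top can have, 80 mm above the table; axes as the station's. The real rest height is anywhere 0 to 6 mm lower: feel for it. The plate sits on springs: 1 N to start it, then 2 N per mm, hard stop 8 mm below rest.
- tray_floor (a point): Middle of the waste tray's inner floor, 6 mm above the table, axes as the station's. The inside measures 196 mm (x) by 110 mm (y); the three outer walls reach 75 mm above the table, the wall towards the plate 60 mm, under the plate's overhanging edge.
- lid (a joint): Angle of the waste tray's flat grey lid (206 x 105 x 5 mm) about its hinge on the tray's outer (+y) wall: 0 = shut, lying level over the tray; 1.57 = upright; more = leaning back away from the plate. The hinge is stiff: the lid stays where it is left.
- lid_hinge (a point): Middle of the lid's hinge line, 79 mm above the table, turning with the lid: x along the hinge, -y from the hinge to the lid's free edge, z out of the lid's outer (upper when shut) face, which lies 3 mm from the hinge line.
- lid_edge (a point): Middle of the lid's free edge, 106 mm from the hinge; a 10 mm tall lip runs along it, its top 8 mm above the hinge line when shut.
- scraper: Loose scraper block, 180 g: black foot 112 mm (x) by 24 mm (y), 22 mm tall, flat underneath, carrying a wooden grip 96 mm (x) by 20 mm (y) that reaches from 21 to 73 mm above the underside. Origin in the middle of the underside, z up. It stands on the mat.
- mat: Fixed cork mat, 170 (x) by 80 (y) by 4 mm; origin in the middle of its underside, on the table.
- scrap_strip: White plastic scrap on the plate: flat strip 62 x 18 mm, 6 mm thick, 16 g. Origin in the middle of its underside.
- scrap_disc: White plastic scrap on the plate: flat disc 52 mm across, 6 mm thick, 20 g. Origin in the middle of its underside.
- scrap_corner: White plastic scrap on the plate: flat L, 60 by 51 mm with 18 mm wide limbs, 6 mm thick, 20 g. Origin within its outline, on the underside.
- scrap_link: White plastic scrap on the plate: flat link 64 mm long with two 28 mm round ends, 6 mm thick, 16 g. Origin in the middle of its underside.
- rover: Bystander: small black wheeled robot, 140 x 150 mm, 132 mm tall; origin under its middle, on the table.
- headband: Bystander: 3D-printed ring, 150 mm across, 16 mm tall, lying on the table; origin in its middle.
- mug: Bystander: white mug, 76 mm across, 90 mm tall; origin under its middle.
Mind the look-alikes: they are no part of the job. Leave any blue or orange look-alike of the scrap_disc alone. What is shaped like the scrap_strip but orange is not meant.

How it is judged:
By the outcome, as a careful person would: the job done as asked, in the order asked, and still so for the second after the job is handed in, with the robot touching nothing.
It also fails if it takes over 67 s, if anything falls off the work surface, if the arm or the gripper's body presses on something with over 40 N, if the wrist force passes 120 N, or if a joint passes its speed limit or range.

## Working session

There is one attempt and no reset: what is moved stays moved. The work goes in short steps, Python scripts to look and compute and a tool call to move; the robot and the scene stay as the last step left them, time stands still between calls to the robot, and variables do not carry over. Pictures are saved under pics/ and viewed, at most 10 in all, crops included, and the job is handed in when it is done.

Besides the shell and the picture viewer there is one more tool, called after "Call:" as name(argument=value, ...) on one line, values as JSON. arm_command: Moves the arm, as the interface text tells. Shifts and turns lie within -1 to 1; 1 stands for 0.5 m of shift or 90 degrees of turn. Its arguments: {"type":"object","properties":{"travel":{"type":"array"},"delta_rot":{"type":"array"},"grip":{"type":"number"},"newtons":{"type":"number"}},"required":["travel","delta_rot"]}

```bash
mkdir -p pics
cat > h.py <<'E'
import numpy as np, cv2
from plant import r, viewer, close_job
def cap(n,f=None):
    c=viewer.capture(n)
    if f: cv2.imwrite('pics/'+f,c['img'][:,:,::-1])
    return c
def ray(c,uv):
    p=cv2.undistortPoints(np.array([[uv]],float),np.array(c['camera_matrix']),np.array(c['distortion']))[0,0]
    R=np.array(c['R']);t=np.array(c['t'])
    return -R.T@t, R.T@np.array([p[0],p[1],1.])
def plane(c,uv,z):
    o,d=ray(c,uv); return o+d*(z-o[2])/d[2]
def tri(c1,a,c2,b):
    o1,d1=ray(c1,a);o2,d2=ray(c2,b)
    s=np.linalg.lstsq(np.c_[d1,-d2],o2-o1,rcond=None)[0]
    p,q=o1+s[0]*d1,o2+s[1]*d2
    return (p+q)/2,np.linalg.norm(p-q)
def proj(c,X):
    R=np.array(c['R']);return cv2.projectPoints(np.array(X,float).reshape(-1,3),cv2.Rodrigues(R)[0],np.array(c['t'],float),np.array(c['camera_matrix']),np.array(c['distortion']))[0][:,0]
E
python3 - <<'E'
from h import *
np.set_printoptions(precision=4,suppress=True)
for n in('top','side'):
    c=cap(n,n+'0.png');print(n,-np.array(c['R']).T@c['t'],np.array(c['R'])[2])
print(r.get_state())
E
```

```text
top [0.298  0.0924 1.2216] [ 0.2128 -0.019  -0.9769]
side [0.4103 0.8919 0.8957] [ 0.1028 -0.7126 -0.694 ]
{'time_s': 0.1, 'joints': array([-55.9726,  20.5861,   0.6386,  -0.0184, -70.1353, -16.5055]), 'qd': array([-0.0215, -0.0435,  0.1674,  0.0413,  0.1114,  0.0537]), 'joint_torque': array([ -0.001 , -58.416 ,  29.3752,   7.0155,   0.0103,  -0.0001]), 'tcp_pos': array([ 0.2031, -0.6433,  0.2447]), 'eef_rot': array([ 179.9157,   -0.0069, -162.4844]), 'contact_force': array([0.3328, 0.3403, 0.6759]), 'moment': array([ 0.0397, -0.0125,  0.0132]), 'gripper_force': 0.0, 'gripper_width': 0.08759363600526542}
```

View pics/top0.png

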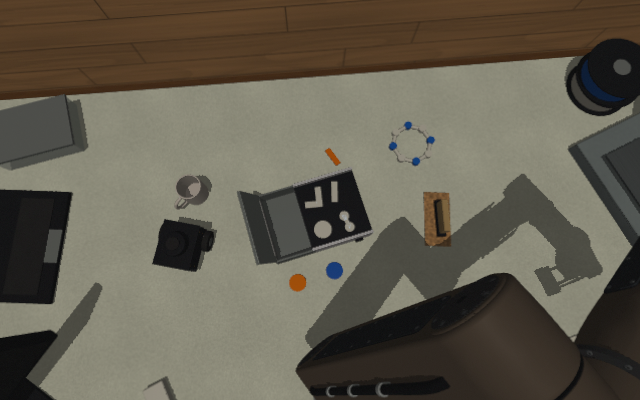

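View pics/side0.png

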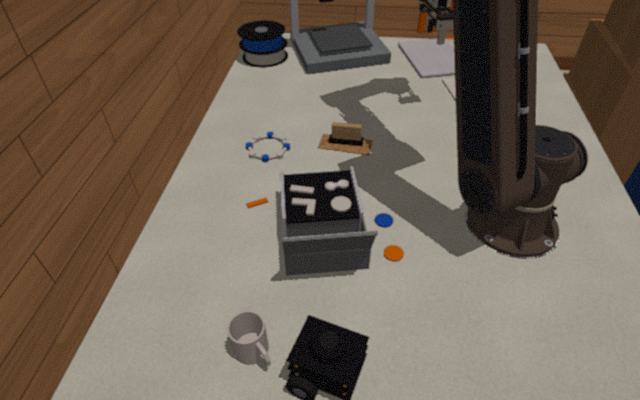

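The top view shows the mat at (437,219) with the scraper on it, the plate at about (335,210) with its 4 scraps, the tray at (290,222) and the lid leaning back at (258,228). I'll enlarge crops to get the corners.

Run:
```python
import cv2,numpy as np
t=cv2.imread('pics/top0.png');s=cv2.imread('pics/side0.png')
a=cv2.resize(t[160:276,230:462],(800,400),interpolation=cv2.INTER_CUBIC)  # ~3.448
cv2.imwrite('pics/tc.png',a)
b=cv2.resize(s[110:280,240:400],None,fx=3.5,fy=3.5,interpolation=cv2.INTER_CUBIC)
cv2.imwrite('pics/sc.png',b)
```

```text
(no output)
```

View pics/tc.png

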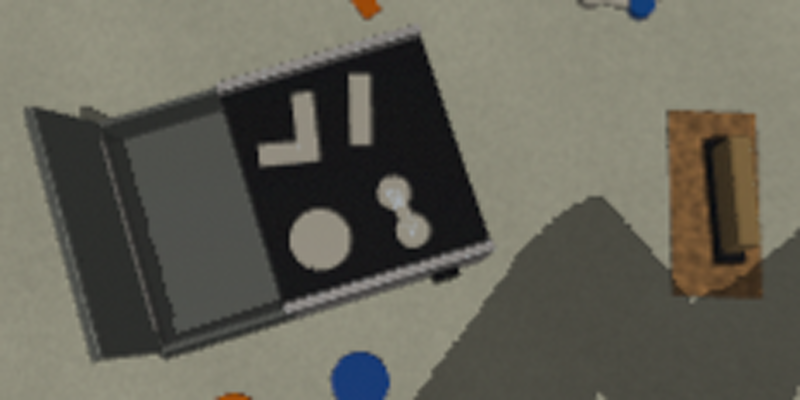

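View pics/sc.png

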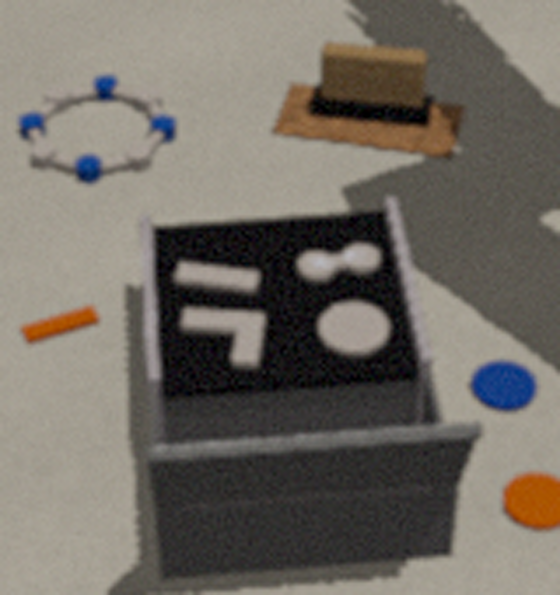

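The crops show the plate corners, kerb ends, lid edge and grip clearly, and the lid leans back. Next I triangulate the corners, then use colour masks for the centroids.

Run:
```python
from h import *
np.set_printoptions(precision=4,suppress=True)
T=cap('top');S=cap('side')
t=lambda x,y:(230+x/3.448-.35,160+y/3.448-.35); s=lambda x,y:(240+x/3.5-.35,110+y/3.5-.35)
P={'kerbB+':((417,27),(148,218)),'kerbB-':((490,243),(390,200)),'plT+':((220,95),(160,395)),'plT-':((283,302),(417,377)),
'lid+':((27,108),(152,455)),'lid-':((95,360),(478,430)),'grip+front':((735,138),(322,52)),'grip-front':((738,251),(425,61)),
'matNW':((667,110),(275,130)),'matNE':((757,113),(293,87)),'matSW':((672,297),(455,155)),'footfront+':((705,140),(312,103)),'footfront-':((716,262),(430,120))}
for k,(a,b) in P.items(): print(k,*tri(T,t(*a),S,s(*b)))
# white scraps
for n,c,box in(('top',T,(295,175,375,245)),('side',S,(280,170,360,225))):
    im=c['img'].astype(int);m=((im.min(2)>110)&(im.max(2)-im.min(2)<45)).astype(np.uint8)
    mm=np.zeros_like(m);x0,y0,x1,y1=box;mm[y0:y1,x0:x1]=m[y0:y1,x0:x1]
    N,_,st,ce=cv2.connectedComponentsWithStats(mm)
    for i in range(1,N):
        if st[i,4]>40: print(n,st[i],ce[i],plane(c,ce[i],.083))
# wood grip top by hsv
for n,c,box in(('top',T,(420,190,455,248)),('side',S,(315,118,380,160))):
    x0,y0,x1,y1=box;h=cv2.cvtColor(c['img'],cv2.COLOR_RGB2HSV)
    print(n);print(h[215 if n=='top' else 130,x0:x1].tolist() if n=='top' else '')
```

```text
kerbB+ [ 0.6353 -0.045   0.0859] 0.0021192008002203565
kerbB- [ 0.4437 -0.0863  0.0873] 0.00022385758484891625
plT+ [0.5946 0.1301 0.0689] 0.00036770050706348034
plT- [0.411  0.0902 0.068 ] 0.0002771341388945214
lid+ [0.568  0.2786 0.1763] 0.0018713711049269856
lid- [0.3699 0.2356 0.1756] 0.0026899811218343223
grip+front [ 0.5197 -0.3093  0.0725] 0.002489619663438429
grip-front [ 0.4234 -0.2948  0.0792] 0.005669691066876627
matNW [ 0.5614 -0.274   0.0071] 0.001446158801452344
matNE [ 0.5542 -0.3597 -0.0044] 0.0013798855348157765
matSW [ 0.3926 -0.2543  0.0069] 7.664177063347716e-05
footfront+ [ 0.5287 -0.2998  0.0216] 0.00015475342624968953
footfront- [ 0.4187 -0.2955  0.0141] 0.0016007233569947236
top [295 175  36  11 201] [306.8358 178.194 ] [0.6151 0.0879 0.083 ]
top [326 175  49  70 899] [364.8209 207.6841] [ 0.5117 -0.0743  0.083 ]
top [331 182   6  20 100] [333.99 191.31] [0.5683 0.0111 0.083 ]
top [305 187  17  21 163] [315.1718 199.4908] [0.5483 0.0686 0.083 ]
top [340 212  14  19 133] [346.406  221.0526] [ 0.4767 -0.0165  0.083 ]
top [314 221  17  17 225] [322.2089 229.0889]
[... 301 characters left out ...]
133 0.083 ]
side [331 196  20  15 226] [340.6726 203.1018] [0.4607 0.0586 0.083 ]
side [292 198  23  16 190] [305.7421 203.7895] [0.5506 0.0712 0.083 ]
top
[[27, 35, 137], [28, 34, 137], [27, 35, 140], [27, 34, 141], [16, 89, 120], [15, 140, 118], [16, 145, 114], [15, 140, 111], [15, 142, 113], [15, 141, 107], [15, 144, 117], [15, 144, 126], [15, 143, 121], [15, 140, 109], [15, 131, 76], [15, 102, 35], [80, 48, 16], [12, 75, 34], [18, 111, 53], [18, 118, 56], [18, 114, 58], [18, 115, 60], [18, 116, 66], [18, 122, 100], [18, 123, 118], [18, 122, 121], [18, 124, 121], [18, 124, 121], [19, 125, 118], [17, 114, 119], [22, 50, 133], [28, 33, 138], [28, 34, 136], [28, 32, 136], [27, 33, 138]]
side
```

Run:
```python
from h import *
np.set_printoptions(precision=4,suppress=True)
T=cap('top');S=cap('side')
def mask(c,f,box):
    h=cv2.cvtColor(c['img'],cv2.COLOR_RGB2HSV).astype(int);m=f(h).astype(np.uint8);o=np.zeros_like(m);x0,y0,x1,y1=box
    o[y0:y1,x0:x1]=m[y0:y1,x0:x1];return o
def rect(c,m,z):
    k=max(cv2.findContours(m,cv2.RETR_EXTERNAL,cv2.CHAIN_APPROX_NONE)[0],key=cv2.contourArea)
    w=np.array([plane(c,p[0],z)[:2] for p in k],np.float32)*1000
    return cv2.minAreaRect(w)
m=mask(T,lambda h:(h[...,0]>=17)&(h[...,0]<22)&(h[...,1]>100)&(h[...,2]>85),(438,190,453,240))
print('grip top face z.077',rect(T,m,.077),m.sum())
# whole grip in side: front+top face of wood
m=mask(S,lambda h:(h[...,0]>=16)&(h[...,0]<23)&(h[...,1]>85)&(h[...,2]>60),(328,118,366,140));ys,xs=np.nonzero(m)
print('side wood',xs.min(),xs.max(),ys.min(),ys.max())
for x in range(330,366,5): 
    h=cv2.cvtColor(S['img'],cv2.COLOR_RGB2HSV);print(x,h[118:146,x].tolist()) if x in(345,) else 0
m=mask(T,lambda h:(h[...,0]>=10)&(h[...,0]<22)&(h[...,1]>75)|(h[...,2]<40),(420,188,455,250))
print('mat z.004',rect(T,m,.004))
for k,X in dict(rover=((.0,),)).items(): pass
print('rover top', plane(T,(175,243),.132),plane(T,(212,242),.132),'mug',plane(T,(190,188),.09))
print('blk knob',plane(T,(358,238),.05))
# station x axis lines: plate dark mask in top
m=mask(T,lambda h:h[...,2]<38,(296,166,372,252));m=cv2.morphologyEx(m,cv2.MORPH_CLOSE,np.ones((3,3)))
print('plate z.077',rect(T,m,.077))
```

```text
grip top face z.077 ((473.1596984863281, -309.6072692871094), (19.948713302612305, 92.65265655517578), 86.67247772216797) 205
side wood 328 361 123 139
345 [[23, 37, 83], [13, 27, 86], [16, 35, 110], [19, 30, 146], [20, 35, 151], [18, 77, 149], [15, 111, 147], [16, 113, 138], [17, 115, 124], [16, 107, 100], [12, 115, 82], [15, 123, 85], [14, 120, 89], [15, 118, 80], [17, 110, 79], [18, 116, 79], [12, 129, 77], [17, 121, 80], [17, 123, 77], [16, 144, 83], [17, 115, 80], [20, 125, 49], [178, 235, 13], [165, 43, 12], [173, 255, 8], [165, 255, 6], [12, 141, 65], [13, 142, 120]]
mat z.004 ((473.7224426269531, -305.07208251953125), (79.92707061767578, 169.7616729736328), 83.3743896484375)
rover top [0.4477 0.4634 0.132 ] [0.4419 0.3623 0.132 ] mug [0.6119 0.4325 0.09  ]
blk knob [ 0.4284 -0.0488  0.05  ]
plate z.077 ((519.6687622070312, 22.490768432617188), (183.9092559814453, 182.50437927246094), 12.257922172546387)
```

Call:
arm_command(travel=[[0.54,0.669,-0.2],[0.54,0.669,-0.2],[0.54,0.669,-0.2],[0.54,0.669,-0.2],[0.54,0.669,-0.2],[0.54,0.669,-0.2],[0.54,0.669,-0.2],[0.54,0.669,-0.2],[0.54,0.669,-0.2],[0.54,0.669,-0.2]], delta_rot=[[0,0,-0.231],[0,0,-0.231],[0,0,-0.231],[0,0,-0.231],[0,0,-0.231],[0,0,-0.231],[0,0,-0.231],[0,0,-0.231],[0,0,-0.231],[0,0,-0.231]], grip=1)

```text
time_s: 1.55
tcp_pos: [0.4727, -0.31, 0.1459]
eef_rot: [-180.0, 0.0, 176.7]
contact_force: [-0.6, 0.2, 0.6]
gripper_width: 0.0879
gripper_force: 0.0
```

Call:
arm_command(travel=[[0,0,-0.08],[0,0,-0.13],[0,0,-0.184],[0,0,-0.184],[0,0,-0.184]], delta_rot=[[0,0,0],[0,0,0],[0,0,0],[0,0,0],[0,0,0]])

```text
time_s: 2.17
tcp_pos: [0.4734, -0.3101, 0.0546]
eef_rot: [-180.0, 0.1, 176.7]
contact_force: [0.5, 0.1, 0.3]
gripper_width: 0.0874
gripper_force: 0.0
```

Call:
arm_command(travel=[[0,0,0],[0,0,0],[0,0,0],[0,0,0],[0,0,0],[0,0,0],[0,0,0],[0,0,0]], delta_rot=[[0,0,0],[0,0,0],[0,0,0],[0,0,0],[0,0,0],[0,0,0],[0,0,0],[0,0,0]], grip=0, newtons=30)

```text
time_s: 3.18
tcp_pos: [0.4732, -0.3092, 0.0535]
eef_rot: [180.0, -0.0, 176.7]
contact_force: [0.5, -0.2, -0.5]
gripper_width: 0.0199
gripper_force: 30.0
```

Call:
arm_command(travel=[[0,0,0.1],[0,0,0.24],[0.193,0.518,0.24],[0.193,0.518,0.24],[0.193,0.518,0.24],[0.193,0.518,0.24],[0.193,0.518,0.24],[0.193,0.518,0.24],[0.193,0.518,0.24],[0.193,0.518,0.19],[0.193,0.518,0.19]], delta_rot=[[0,0,0],[0,0,0],[0,0,0.173],[0,0,0.173],[0,0,0.173],[0,0,0.173],[0,0,0.173],[0,0,0.173],[0,0,0.173],[0,0,0.173],[0,0,0.173]])

```text
time_s: 4.55
tcp_pos: [0.5678, -0.0515, 0.1469]
eef_rot: [180.0, -0.2, -167.8]
contact_force: [0.2, -0.6, -0.8]
gripper_width: 0.0199
gripper_force: 30.0
```

Run:
```python
from h import *
c=cap('top');s=cap('side')
a=cv2.resize(c['img'][160:260,240:400],(640,400),interpolation=cv2.INTER_CUBIC)
b=cv2.resize(s['img'][130:250,260:390],(217*2-1,400),interpolation=cv2.INTER_CUBIC)[:,:160*2]
a=np.hstack([cv2.resize(a,(480,300)),cv2.resize(b,(320,300))]);cv2.imwrite('pics/m1.png',a[:,:,::-1])
print(r.get_state()['tcp_pos'],r.get_state()['contact_force'],r.get_state()['eef_rot'])
```

```text
[ 0.56952493 -0.05113651  0.14891548] [-0.10540875 -0.09911776 -0.7803198 ] [-1.79980600e+02 -2.74929608e-02 -1.67757908e+02]
```

View pics/m1.png

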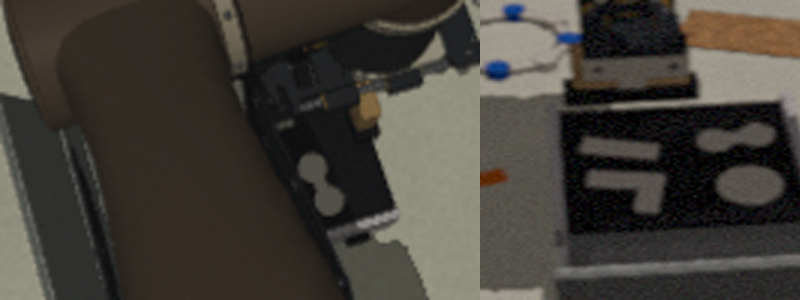

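Call:
arm_command(travel=[[-0.004,-0.001,-0.036],[-0.004,-0.001,-0.036],[-0.004,-0.001,-0.036],[-0.004,-0.001,-0.036]], delta_rot=[[0,0,0],[0,0,0],[0,0,0],[0,0,0]])

```text
time_s: 5.15
tcp_pos: [0.5683, -0.0507, 0.1315]
eef_rot: [-180.0, 0.1, -167.7]
contact_force: [-0.3, 0.2, -1.8]
gripper_width: 0.0198
gripper_force: 30.0
```

Call:
arm_command(travel=[[0,0,-0.002],[0,0,-0.004],[0,0,-0.004]], delta_rot=[[0,0,0],[0,0,0],[0,0,0]])

```text
time_s: 5.52
tcp_pos: [0.5676, -0.0507, 0.1284]
eef_rot: [180.0, -0.0, -167.7]
contact_force: [0.6, -0.2, -1.5]
gripper_width: 0.0197
gripper_force: 30.0
```

Call:
arm_command(travel=[[0,0,-0.002],[0,0,-0.004],[0,0,-0.004]], delta_rot=[[0,0,0],[0,0,0],[0,0,0]])

```text
time_s: 5.9
tcp_pos: [0.5676, -0.0507, 0.1264]
eef_rot: [180.0, -0.0, -167.7]
contact_force: [0.4, 1.7, -2.6]
gripper_width: 0.0201
gripper_force: 30.0
```

Call:
arm_command(travel=[[0,0,-0.002],[0,0,-0.002],[0,0,-0.002]], delta_rot=[[0,0,0],[0,0,0],[0,0,0]])

```text
time_s: 6.28
tcp_pos: [0.5677, -0.0507, 0.1256]
eef_rot: [180.0, 0.0, -167.7]
contact_force: [-0.1, 0.6, -2.0]
gripper_width: 0.02
gripper_force: 30.0
```

Call:
arm_command(travel=[[0,0,-0.002],[0,0,-0.002],[0,0,-0.002]], delta_rot=[[0,0,0],[0,0,0],[0,0,0]])

```text
time_s: 6.65
tcp_pos: [0.5678, -0.0507, 0.1246]
eef_rot: [-180.0, 0.0, -167.7]
contact_force: [0.1, 0.1, -1.1]
gripper_width: 0.0201
gripper_force: 30.0
```

Call:
arm_command(travel=[[0,0,-0.002],[0,0,-0.002],[0,0,-0.002]], delta_rot=[[0,0,0],[0,0,0],[0,0,0]])

```text
time_s: 7.02
tcp_pos: [0.5678, -0.0507, 0.1237]
eef_rot: [-180.0, 0.0, -167.7]
contact_force: [-0.3, -0.6, 0.8]
gripper_width: 0.02
gripper_force: 30.0
```

Call:
arm_command(travel=[[0,0,-0.001],[0,0,-0.001]], delta_rot=[[0,0,0],[0,0,0]])

```text
time_s: 7.28
tcp_pos: [0.5678, -0.0507, 0.1232]
eef_rot: [-180.0, 0.0, -167.7]
contact_force: [-1.1, 0.0, 1.0]
gripper_width: 0.0197
gripper_force: 30.0
```

Call:
arm_command(travel=[[0,0,0],[0,0,0]], delta_rot=[[0,0,0],[0,0,0]])

```text
time_s: 7.52
tcp_pos: [0.5678, -0.0507, 0.1232]
eef_rot: [-180.0, 0.0, -167.7]
contact_force: [-0.3, -0.5, 1.0]
gripper_width: 0.0197
gripper_force: 30.0
```

Call:
arm_command(travel=[[0,0,-0.001],[-0.0042,0.0195,-0.001],[-0.0085,0.0391,-0.001],[-0.0127,0.0586,-0.001],[-0.017,0.0782,-0.001],[-0.0212,0.0977,-0.001],[-0.0254,0.1172,-0.001],[-0.0297,0.1368,-0.001]], delta_rot=[[0,0,0],[0,0,0],[0,0,0],[0,0,0],[0,0,0],[0,0,0],[0,0,0],[0,0,0]])

```text
time_s: 8.52
tcp_pos: [0.5527, 0.0184, 0.1226]
eef_rot: [-180.0, 0.0, -167.7]
contact_force: [1.4, -3.1, 2.2]
gripper_width: 0.0201
gripper_force: 30.0
```

Call:
arm_command(travel=[[-0.0042,0.0195,0],[-0.0085,0.0391,0],[-0.0127,0.0586,0],[-0.017,0.0782,0],[-0.0212,0.0977,0],[-0.0254,0.1172,0],[-0.0297,0.1368,0],[-0.0339,0.1563,0]], delta_rot=[[0,0,0],[0,0,0],[0,0,0],[0,0,0],[0,0,0],[0,0,0],[0,0,0],[0,0,0]])

```text
time_s: 9.52
tcp_pos: [0.5357, 0.0965, 0.1226]
eef_rot: [-180.0, -0.0, -167.7]
contact_force: [0.9, -2.9, 2.7]
gripper_width: 0.0197
gripper_force: 30.0
```

Call:
arm_command(travel=[[-0.0042,0.0195,0],[-0.0085,0.0391,0],[-0.0127,0.0586,0],[-0.0127,0.0586,0]], delta_rot=[[0,0,0],[0,0,0],[0,0,0],[0,0,0]])

```text
time_s: 10.02
tcp_pos: [0.5293, 0.1265, 0.1225]
eef_rot: [179.9, 0.0, -167.7]
contact_force: [-1.7, 2.8, 3.3]
gripper_width: 0.0201
gripper_force: 30.0
```

Run:
```python
from h import *
s=cap('side')
b=cv2.resize(s['img'][110:270,250:410],(600,600),interpolation=cv2.INTER_CUBIC)
cv2.imwrite('pics/m2.png',b[:,:,::-1])
print(r.get_state()['tcp_pos'],r.get_state()['contact_force'])
```

```text
[0.52944048 0.12626034 0.12253846] [-1.38748802  1.73676309  3.2304407 ]
```

View pics/m2.png

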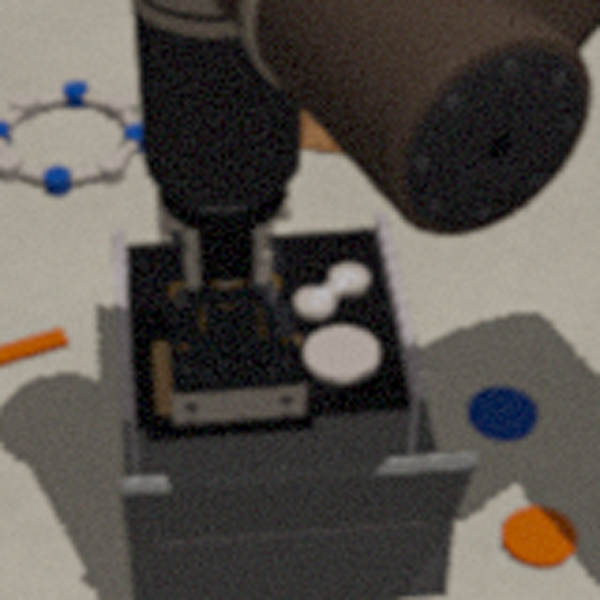

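Call:
arm_command(travel=[[0,0,0.04],[0,0,0.08],[-0.0487,-0.379,0.08],[-0.0487,-0.379,0.08],[-0.0487,-0.379,0.08],[-0.0487,-0.379,0.08],[-0.0487,-0.379,0.08],[-0.0487,-0.379,0.08],[-0.0487,-0.379,0.04],[-0.0487,-0.379,0.015],[-0.0487,-0.379,0.008],[-0.0487,-0.379,0.008]], delta_rot=[[0,0,0],[0,0,0],[0,0,0],[0,0,0],[0,0,0],[0,0,0],[0,0,0],[0,0,0],[0,0,0],[0,0,0],[0,0,0],[0,0,0]])

```text
time_s: 11.58
tcp_pos: [0.5053, -0.064, 0.1265]
eef_rot: [-180.0, -0.0, -167.7]
contact_force: [0.7, 1.0, -1.2]
gripper_width: 0.0196
gripper_force: 30.0
```

Call:
arm_command(travel=[[0,0,-0.004],[0,0,-0.008],[0,0,-0.008],[0,0,-0.008]], delta_rot=[[0,0,0],[0,0,0],[0,0,0],[0,0,0]])

```text
time_s: 12.08
tcp_pos: [0.5057, -0.0642, 0.123]
eef_rot: [-180.0, 0.1, -167.7]
contact_force: [1.3, 1.2, 2.7]
gripper_width: 0.0194
gripper_force: 30.0
```

Run:
```python
from h import *
c=cap('top');s=cap('side')
a=cv2.resize(c['img'][160:260,230:390],(480,300),interpolation=cv2.INTER_CUBIC)
b=cv2.resize(s['img'][130:250,260:390],(325,300),interpolation=cv2.INTER_CUBIC)[:,:320]
cv2.imwrite('pics/m3.png',np.hstack([a,b])[:,:,::-1])
print(r.get_state()['tcp_pos'],r.get_state()['contact_force'])
```

```text
[ 0.50567339 -0.06422477  0.12295616] [1.0847473  0.17978271 1.62558941]
```

View pics/m3.png

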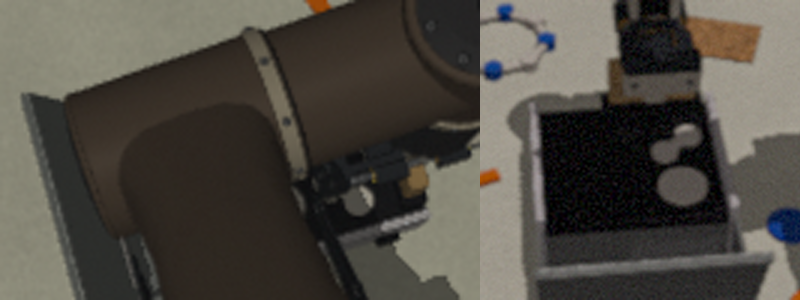

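The plate now holds only the link and the disc, and the scraper sits behind them. Second pass.

Call:
arm_command(travel=[[-0.0042,0.0195,0],[-0.0085,0.0391,0],[-0.0127,0.0586,0],[-0.017,0.0782,0],[-0.0212,0.0977,0],[-0.0254,0.1172,0],[-0.0297,0.1368,0],[-0.0339,0.1563,0],[-0.0382,0.1759,0]], delta_rot=[[0,0,0],[0,0,0],[0,0,0],[0,0,0],[0,0,0],[0,0,0],[0,0,0],[0,0,0],[0,0,0]])

```text
time_s: 13.3
tcp_pos: [0.4859, 0.0243, 0.1226]
eef_rot: [180.0, -0.0, -167.7]
contact_force: [0.4, -2.8, 3.4]
gripper_width: 0.02
gripper_force: 30.0
```

Call:
arm_command(travel=[[-0.0042,0.0195,0],[-0.0085,0.0391,0],[-0.0127,0.0586,0],[-0.017,0.0782,0],[-0.0212,0.0977,0],[-0.0254,0.1172,0],[-0.0297,0.1368,0],[-0.0339,0.1563,0],[-0.0382,0.1759,0],[-0.0382,0.1759,0]], delta_rot=[[0,0,0],[0,0,0],[0,0,0],[0,0,0],[0,0,0],[0,0,0],[0,0,0],[0,0,0],[0,0,0],[0,0,0]])

```text
time_s: 14.55
tcp_pos: [0.4668, 0.1128, 0.1225]
eef_rot: [179.9, 0.0, -167.7]
contact_force: [-2.3, 3.5, 3.5]
gripper_width: 0.0199
gripper_force: 30.0
```

Call:
arm_command(travel=[[0,0,0.08],[0,0,0.14],[0.0134,-0.839,0.14],[0.0134,-0.839,0.14],[0.0134,-0.839,0.14],[0.0134,-0.839,0.14],[0.0134,-0.839,0.14],[0.0134,-0.839,0.14],[0.0134,-0.839,0.14],[0.0134,-0.839,0.14],[0.0134,-0.839,0.05],[0.0134,-0.839,-0.08],[0.0134,-0.839,-0.12],[0.0134,-0.839,-0.13],[0.0134,-0.839,-0.134],[0.0134,-0.839,-0.134]], delta_rot=[[0,0,0],[0,0,0],[0,0,-0.192],[0,0,-0.192],[0,0,-0.192],[0,0,-0.192],[0,0,-0.192],[0,0,-0.192],[0,0,-0.192],[0,0,-0.192],[0,0,-0.192],[0,0,-0.192],[0,0,-0.192],[0,0,-0.192],[0,0,-0.192],[0,0,-0.192]])

```text
time_s: 16.55
tcp_pos: [0.4746, -0.3079, 0.0567]
eef_rot: [-180.0, 0.1, 175.0]
contact_force: [-0.2, -0.9, -1.6]
gripper_width: 0.0198
gripper_force: 30.0
```

Run:
```python
from h import *
c=cap('top');s=cap('side')
a=cv2.resize(c['img'][160:280,230:390],(400,300),interpolation=cv2.INTER_CUBIC)
b=cv2.resize(s['img'][110:260,250:410],(320,300),interpolation=cv2.INTER_CUBIC)
cv2.imwrite('pics/m4.png',np.hstack([a,b])[:,:,::-1])
print(r.get_state()['tcp_pos'],r.get_state()['contact_force'],r.get_state()['joints'])
```

```text
[ 0.47442288 -0.30800283  0.05677217] [-1.41771683 -0.41183927 -2.12977025] [-1.31713276e+01  2.14041457e+01 -2.63326186e+01 -8.33808448e-04
 -4.21374786e+01 -8.17994413e+01]
```

View pics/m4.png

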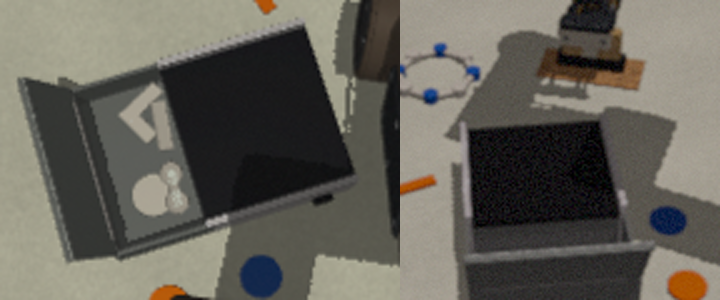

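Plate clear and all four scraps in the tray (top crop, about (150,150)). The scraper is just above the mat.

Call:
arm_command(travel=[[0,0,-0.002],[0,0,-0.004],[0,0,-0.004]], delta_rot=[[0,0,0],[0,0,0],[0,0,0]])

```text
time_s: 17.02
tcp_pos: [0.4736, -0.3079, 0.0536]
eef_rot: [180.0, 0.0, 175.0]
contact_force: [-0.3, 0.2, -1.5]
gripper_width: 0.0199
gripper_force: 30.0
```

Call:
arm_command(travel=[[0,0,-0.001],[0,0,-0.001]], delta_rot=[[0,0,0],[0,0,0]])

```text
time_s: 17.27
tcp_pos: [0.4737, -0.3079, 0.0535]
eef_rot: [-180.0, 0.0, 175.0]
contact_force: [-1.8, 1.6, 5.9]
gripper_width: 0.0198
gripper_force: 30.0
```

Call:
arm_command(travel=[[0,0,0],[0,0,0],[0,0,0],[0,0,0],[0,0,0],[0,0,0],[0,0,0.02],[0,0,0.12],[0,0,0.24],[0,0,0.36],[0,0,0.42],[0,0,0.42]], delta_rot=[[0,0,0],[0,0,0],[0,0,0],[0,0,0],[0,0,0],[0,0,0],[0,0,0],[0,0,0],[0,0,0],[0,0,0],[0,0,0],[0,0,0]], grip=1)

```text
time_s: 18.77
tcp_pos: [0.4748, -0.3084, 0.267]
eef_rot: [-179.9, 0.4, 175.0]
contact_force: [-0.4, 0.2, -0.8]
gripper_width: 0.0873
gripper_force: 0.0
```

Call:
arm_command(travel=[[0,0.7,0],[0,0.7,0],[0,0.7,0],[0,0.7,0],[0,0.7,0],[0,0.7,0],[0,0.7,0],[0,0.7,0]], delta_rot=[[0,0,0.667],[0,0,0.667],[0,0,0.667],[0,0,0.667],[0,0,0.667],[0,0,0.667],[0,0,0.667],[0,0,0.667]], grip=0)

```text
time_s: 19.77
tcp_pos: [0.4733, 0.0419, 0.2627]
eef_rot: [180.0, -0.0, -125.0]
contact_force: [-0.2, 0.1, -0.9]
gripper_width: 0.0134
gripper_force: 0.0
```

Call:
arm_command(travel=[[-0.027,0.514,0],[-0.027,0.514,0],[-0.027,0.514,0],[-0.027,0.514,0],[-0.027,0.514,0],[-0.027,0.514,0],[-0.027,0.514,0],[-0.027,0.514,0]], delta_rot=[[0,0,0.525],[0,0,0.525],[0,0,0.525],[0,0,0.525],[0,0,0.525],[0,0,0.525],[0,0,0.525],[0,0,0.525]])

```text
time_s: 20.78
tcp_pos: [0.4605, 0.2979, 0.2633]
eef_rot: [-180.0, 0.0, -77.9]
contact_force: [0.7, 0.2, 0.6]
gripper_width: 0.0006
gripper_force: 0.0
```

Run:
```python
from h import *
c=cap('top');s=cap('side')
a=cv2.resize(c['img'][150:290,220:460],(480,280),interpolation=cv2.INTER_CUBIC)
b=cv2.resize(s['img'][100:300,230:458],(319,280),interpolation=cv2.INTER_CUBIC)
cv2.imwrite('pics/m5.png',np.hstack([a,b])[:,:,::-1])
print(r.get_state()['tcp_pos'],r.get_state()['eef_rot'],r.get_state()['joints'])
```

```text
[0.46043749 0.29825107 0.2633632 ] [-1.79978181e+02  1.89633339e-02 -7.78055709e+01] [ 5.33975592e+01  7.96447742e+00 -1.38391349e+01  1.13273890e-04
 -6.81674798e+01 -4.12031757e+01]
```

View pics/m5.png

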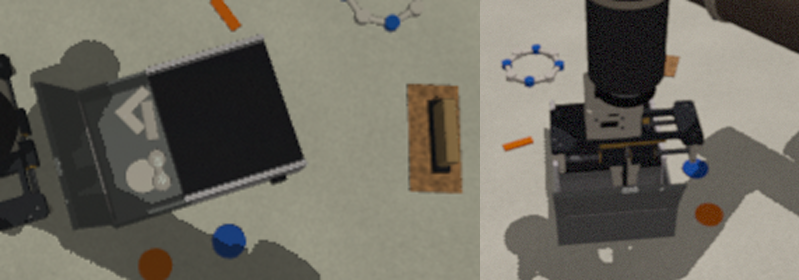

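Scraper stands on the mat and the gripper is above and behind the lid. Descend and push.

Call:
arm_command(travel=[[0,0,-0.1],[0,0,-0.199],[0,0,-0.199],[0,0,-0.199]], delta_rot=[[0,0,0],[0,0,0],[0,0,0],[0,0,0]])

```text
time_s: 21.38
tcp_pos: [0.4612, 0.2996, 0.1654]
eef_rot: [-179.9, 0.0, -77.7]
contact_force: [-0.2, 0.7, 0.3]
gripper_width: 0.0004
gripper_force: 0.0
```

Call:
arm_command(travel=[[0.0042,-0.0195,0],[0.0085,-0.0391,0],[0.0127,-0.0586,0],[0.0148,-0.0684,0],[0.017,-0.0782,0]], delta_rot=[[0,0,0],[0,0,0],[0,0,0],[0,0,0],[0,0,0]])

```text
time_s: 22.0
tcp_pos: [0.4692, 0.2602, 0.1641]
eef_rot: [-179.9, 0.1, -77.7]
contact_force: [-1.1, 3.2, 2.2]
gripper_width: 0.0007
gripper_force: 1.5
```

Call:
arm_command(travel=[[0.0053,-0.0244,0],[0.0104,-0.0479,0],[0.0149,-0.0684,0.006],[0.0193,-0.0889,0.01],[0.0251,-0.1153,0.01],[0.0306,-0.1407,0.006]], delta_rot=[[0,0,0],[0,0,0],[0,0,0],[0,0,0],[0,0,0],[0,0,0]])

```text
time_s: 22.75
tcp_pos: [0.4842, 0.1889, 0.1666]
eef_rot: [-180.0, 0.0, -77.7]
contact_force: [-0.4, 3.2, -0.9]
gripper_width: 0.0004
gripper_force: 1.3
```

Call:
arm_command(travel=[[0.0038,-0.0176,-0.01],[0.0072,-0.0332,-0.0226],[0.0104,-0.0479,-0.038],[0.0129,-0.0594,-0.0548],[0.0151,-0.0694,-0.073],[0.0166,-0.0764,-0.0928],[0.0176,-0.0811,-0.11],[0.018,-0.0827,-0.118],[0.018,-0.0827,-0.118]], delta_rot=[[0,0,0],[0,0,0],[0,0,0],[0,0,0],[0,0,0],[0,0,0],[0,0,0],[0,0,0],[0,0,0]])

```text
time_s: 23.88
tcp_pos: [0.4926, 0.1478, 0.107]
eef_rot: [179.9, -0.0, -77.7]
contact_force: [-0.3, -0.0, 0.8]
gripper_width: 0.0002
gripper_force: 0.0
```

Call:
arm_command(travel=[[0,0,-0.006],[0,0,-0.01],[0,0,-0.01]], delta_rot=[[0,0,0],[0,0,0],[0,0,0]])

```text
time_s: 24.25
tcp_pos: [0.4929, 0.1482, 0.1024]
eef_rot: [180.0, -0.0, -77.7]
contact_force: [-0.3, 0.0, 0.3]
gripper_width: 0.0005
gripper_force: 0.0
```

Call:
arm_command(travel=[[0,0,-0.002],[0,0,-0.004],[0,0,-0.004]], delta_rot=[[0,0,0],[0,0,0],[0,0,0]])

```text
time_s: 24.62
tcp_pos: [0.493, 0.1483, 0.1012]
eef_rot: [-180.0, -0.0, -77.7]
contact_force: [-3.8, -1.0, 8.1]
gripper_width: 0.0002
gripper_force: 4.2
```

Run:
```python
from h import *
s=cap('side')
b=cv2.resize(s['img'][110:290,240:420],(600,600),interpolation=cv2.INTER_CUBIC)
cv2.imwrite('pics/m6.png',b[:,:,::-1])
```

```text
(no output)
```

View pics/m6.png

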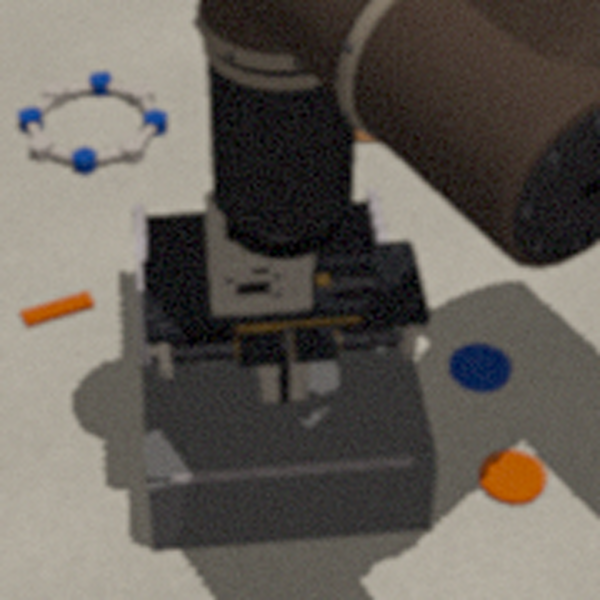

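Call:
arm_command(travel=[[0,0,-0.001],[0,0,-0.002],[0,0,-0.002]], delta_rot=[[0,0,0],[0,0,0],[0,0,0]])

```text
time_s: 25.05
tcp_pos: [0.493, 0.1483, 0.1011]
eef_rot: [-180.0, -0.0, -77.7]
contact_force: [-6.9, -2.0, 17.6]
gripper_width: 0.0008
gripper_force: 8.8
```

Call:
arm_command(travel=[[0,0,0.02],[0,0,0.1],[0,0,0.2],[0,0,0.3],[0,0,0.3],[0,0,0.3],[0,0,0.3],[0,0,0.3]], delta_rot=[[0,0,0],[0,0,0],[0,0,0],[0,0,0],[0,0,0],[0,0,0],[0,0,0],[0,0,0]])

```text
time_s: 26.05
tcp_pos: [0.4926, 0.148, 0.2485]
eef_rot: [179.9, -0.0, -77.7]
contact_force: [-0.1, 0.2, -0.6]
gripper_width: 0.0003
gripper_force: 0.0
```

```bash
python3 -c "
from h import *
print(close_job())"
```

```text
the job is handed in; nothing more can be done
None
```

I handed the job in at about 26 s: all four scraps were wiped into the tray at about 4–5 N, the scraper stands upright on its mat, and the lid met a solid stop at its shut height (82 mm); the judge's result isn't shown.

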